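# Load grinding balls into the mill jar on the click-stop carousel

## Robot

A 6-joint arm with a two-finger parallel gripper is mounted at the origin on the work surface; the furniture and walls round the work are solid. World frame = base frame: x ahead of the robot, y to its left, z up, the work surface at z = 0. Lengths are in m, angles in degrees, forces in N, time in s.
With the tool pointing down it reaches from about 0.4 to 0.825 m from the base axis. Payload 7 kg.
Tool frame: the origin (TCP) lies between the finger pads; the fingertips stand 25 mm ahead of it and the grasp point (between the pads) lies 6 mm ahead of it; z points along the fingers, y is the line along which they close (so a half turn about z gives the same grasp; the last joint's range is limited). The gripper opens to 88 mm and grips with 3 to 60 N. Pads are 19 mm wide; open, the fingers measure 130 mm over their backs; the gripper's body (78 mm by 193 mm) begins 47 mm behind the grasp point.
Start: joints at [90.877, 20.546, 0.682, 0, -70.136, -16.507], TCP at [0.182, 0.65, 0.252] pointing down, gripper open.
Joint ranges: [-176.03, 176.03], [-82.01, 121.73], [-58.28, 71.71], [-173.87, 95.51], [-174.79, -0.11], [-173.66, 173.66]. Speed limits (degrees/s): [136.94, 136.94, 172.46, 180, 180, 180].

## Interface

Orientations are given as [roll, pitch, yaw] about the fixed x, y, z axes, in that order (R = Rz(yaw) Ry(pitch) Rx(roll)).
In Python, from plant import r gives the robot as it stands.
- The arm moves only by the shell command python3 -m crank 'ROWS' [FORCE]. ROWS is JSON, a list of rows, each a list of 3 entries, a list of its own where there are three numbers: the turn, a rotation vector about the tool's x, y, z in degrees, then the shift along the tool's x, y, z in cm, then the closure, from -1 (fully open) to 1 (shut). In form: [[[wx, wy, wz], [dx, dy, dz], fingers], ...]. A call has 1 to 8 rows; each row shifts and turns the commanded pose from where the row before left it, along the tool's axes as they then stand; what a row does not reach is not made up. A row lasts 1/10 s, in which the tool goes at most 50 mm and 8.59 degrees, less where a joint would pass 70% of its speed; a pose out of reach is approached as far as the arm can. A call with a gripper value outside its range is refused whole. The fingers move at their own pace and stop on an object; FORCE is the grip in N (left out, the last holds). Time passes only in rows, so rows that do not move let the fingers close. It gives the time, the measured TCP pose, the force, the opening and the grip force at its end, in the units of the state.
- r.get_state(): the state, without advancing time (a new reading comes with each control period).
- r.capture(name): name is "scene" or "top" or "wrist"; returns a dict with "color" (384x512x3 uint8, red, green, blue), "range_z" (384x512 float32, m along the optical axis (not along the pixel's ray), 0 where there is no reading), "intrinsics" (3x3 intrinsics, pixels), "world_from_camera" (4x4, takes a point from camera to world coordinates); the wrist camera has in their place "hand_eye" (4x4, takes a point from camera to tool coordinates, whose origin is the TCP and whose axes are the flange's). Camera axes: x right, y down, z forward; pixel columns grow to the right and rows downward; lengths in m; the calibration is good to about 2 mm. A picture is of the moment at which its call begins: read the wrist's pose just before it.
- r.close_job(): hands the job in; it is judged then, once.
The state is a dict: "time_s": time; "joints": joint angles; "qd": joint speeds; "joint_torque": joint torques, N m; "tcp_pos": TCP position; "eef_rot": TCP orientation; "contact_force": force on the tool from outside, world axes, zero at the start; "moment": the same for the moment, N m; "gripper_width": finger opening in m; "gripper_force": force on a finger pad.
Only numpy, scipy, OpenCV 4.12 (cv2) and the standard library are available. Lean on these libraries where they do the work, as an engineer would, in place of code of your own. Each camera call takes 0.05 s, during which the arm holds its last target. There are 200 camera calls.

## Task

Turn the carousel counter-clockwise, click by click, until the open jar (blue neck band) stops at the yellow pointer. Then, without dropping a ball, bring over the green scoop holding the three grinding balls, rest its lip just inside the jar's mouth while the scoop is still about level, and tip it with the lip kept inside until all three balls have run into the jar. Finally stand the empty scoop on its foot on the free bench, clear of everything, and leave the rest of the bench as it was.

Things in the scene. Friction and masses are not known exactly. Their poses are not given: they have to be found in the camera images.
- turntable (a joint): Turn of the turntable on its base, rad, counter-clockwise from above positive; 0 = open jar at the yellow pointer. It clicks every 24 degrees (0.419 rad), also at 0: let go within 5 degrees of a click it is drawn onto it, farther off friction holds it; about 0.5 N m carries it over a click. It starts 0.7 to 1.4 rad negative, on a click or between two: turn it counter-clockwise.
- carousel: Carousel base, fixed: steel foot and grey drum 216 mm across; origin on the bench under the turning axis; yellow pointer on its -x side, reaching 143 mm from the axis, 40 mm high. The aluminium turntable on it: 220 mm across, top 40 mm above the bench, 15 black ticks. On it three jars, 72 mm from the axis, 120 degrees apart: one open, two white with black caps (36 mm radius, tops at 121 mm).
- bar_grip (a point): Grip point of the red turning bar on the axis of the turntable: bar 70 x 14 x 30 mm, spanning 147 to 177 mm above the bench, on a 18 mm stem, over the jar tops. Its axes turn with the turntable: x along the bar's length, y across its 14 mm width; -x points to the open jar.
- jar_mouth (a point): Centre of the mouth of the open glass jar with the blue neck band, at its rim, 120 mm above the bench; z up. Mouth 60 mm inside diameter, rim wall 4.5 mm, outside diameter 72 mm at the body. Moves with the turntable. With the lip in the mouth the level scoop's foot hangs about 32 mm below the rim, so it must come in from outside the carousel or square to it, not over the capped jars.
- jar_floor (a point): Centre of the inner floor of the open jar, 75 mm below its rim.
- pointer (a point): Tip of the yellow pointer by the edge of the turntable, on the carousel base.
- scoop: Green sheet-metal pouring scoop, 196 mm long with its wooden handle, 39 mm wide (foot plate 44 mm), 71 mm high, 0.2 kg; stands on its foot plate (x -38 to 28 mm). Origin on the bench under the foot; x towards the spout, z up.
- chute (a point): Middle of the upper end of the scoop's chute, where the level spout begins (x 45, z 37 mm of the scoop). The chute floor, 34 mm wide inside, climbs to here at 20 degrees from x -35, z 8 mm, so the balls lie against the rear wall and roll out only when the spout end is tipped down by more than 20 degrees; 40 to 45 is ample.
- spout (a point): Middle of the underside of the level spout, 20 mm behind the lip's edge (x 70, z 34 mm of the scoop). The spout runs level from x 45 to 82 mm, 37 mm wide outside, 32 inside, side walls 22 mm high; then the lip turns down at 50 degrees, its edge at x 90, z 23 mm. Axes as the scoop.
- handle (a point): Middle of the scoop's wooden handle, at x -72, y 0, z 43 mm of the scoop: handle 68 mm long (x), 14 mm wide (y), 26 mm tall (z). Axes as the scoop.
- lip (a point): Middle of the lower edge of the scoop's lip (34 mm wide); axes as the scoop.
- ball0_center (a point): Centre of a white ceramic grinding ball, 26 mm diameter, 36 g; the three start in a row in the scoop.
- ball1_center (a point): Centre of a white ceramic grinding ball, 26 mm diameter, 36 g; the three start in a row in the scoop.
- ball2_center (a point): Centre of a white ceramic grinding ball, 26 mm diameter, 36 g; the three start in a row in the scoop.
- ink_red: Bystander: red ink tin, standing on the bench; origin under its centre. Leave alone.
- ink_blue: Bystander: blue ink tin, standing on the bench; origin under its centre. Leave alone.
- resist_a: Bystander: left resist bottle, standing on the bench; origin under its centre. Leave alone.
- resist_b: Bystander: right resist bottle, standing on the bench; origin under its centre. Leave alone.
- blue_tape: Bystander: roll of blue tape, standing on the bench; origin under its centre. Leave alone.
- weight: Bystander: black cast weight, standing on the bench; origin under its centre. Leave alone.
Things that resemble listed ones, but are neither listed nor needed, are in the scene too. Several things look just like the scoop: the one meant starts farthest from the robot's base.

How it is judged (in metres and radians):
On the way, in this order (a step that is already met when the one before it is completed fails the run):
1. the open jar stands at the yellow pointer, all balls still in the scoop (value of joint turntable between -0.07 and 0.07 rad and x of each of ball0_center, ball1_center, ball2_center in the frame of scoop below 0.062 m and distance between each of ball0_center, ball1_center, ball2_center and scoop below 0.09 m), for 0.2 s.
2. the scoop, tilted less than 20 degrees and with all three balls in it, has its lip's edge inside the jar's mouth, below the rim (all of step 1 and horizontal distance between lip and jar_mouth below 0.027 m and z of lip in the frame of jar_mouth between -0.04 and -0.002 m and angle between scoop's own z axis and vertical below 0.35 rad), for 0.2 s.
3. all three balls are in the jar while the lip's edge is still inside the mouth (horizontal distance between lip and jar_mouth below 0.027 m and z of lip in the frame of jar_mouth between -0.04 and -0.002 m and horizontal distance between each of ball0_center, ball1_center, ball2_center and jar_floor below 0.034 m and z of ball0_center in the frame of jar_mouth between -0.08 and -0.015 m and z of ball1_center in the frame of jar_mouth between -0.08 and -0.015 m and z of ball2_center in the frame of jar_mouth between -0.08 and -0.015 m), for 0.1 s.
At the end, for the whole second after the job is handed in: The three balls lie in the open jar, the jar is at the pointer within 4 degrees, and the scoop stands still on its foot on the bench (within 6 mm of bench height, tilted less than 5 degrees), touching neither carousel nor robot (value of joint turntable between -0.07 and 0.07 rad and horizontal distance between each of ball0_center, ball1_center, ball2_center and jar_floor below 0.034 m and z of ball0_center in the frame of jar_mouth between -0.08 and -0.015 m and z of ball1_center in the frame of jar_mouth between -0.08 and -0.015 m and z of ball2_center in the frame of jar_mouth between -0.08 and -0.015 m and height (world z) of scoop between -0.004 and 0.006 m and angle between scoop's own z axis and vertical below 0.08 rad and linear speed of scoop below 0.02 m/s and contact force between scoop and carousel below 0.1 N).
It fails at once if a ball falls onto the bench (height (world z) of any of ball0_center, ball1_center, ball2_center below 0.0185 m).
It fails at once if a bystander is moved by more than 20 mm (distance of any of ink_red, ink_blue, resist_a, resist_b, blue_tape, weight from where it was at the start of the episode above 0.02 m).
It also fails if it takes over 72 s, if anything falls off the work surface, if the arm or the gripper's body presses on something with over 40 N, if the wrist force passes 120 N, or if a joint passes its speed limit or range.

## Working session

There is one attempt and no reset: what is moved stays moved. The work goes in short steps, Python scripts to look and compute and a shell command to move; the robot and the scene stay as the last step left them, time stands still between calls to the robot, and variables do not carry over. Pictures are saved under pics/ and viewed, at most 10 in all, crops included, and the job is handed in when it is done.

```bash
mkdir -p pics; ls; cat > h.py <<'E'
import numpy as np, cv2
from scipy.spatial.transform import Rotation as R
from plant import r
def snap(n):
    s=r.get_state(); c=r.capture(n)
    if n=='wrist':
        T=np.eye(4); T[:3,:3]=R.from_euler('xyz',s['eef_rot'],degrees=True).as_matrix(); T[:3,3]=s['tcp_pos']
        c['world_from_camera']=T@c['hand_eye']
    return c
def cloud(c):
    K=c['intrinsics'];d=c['range_z'];v,u=np.mgrid[:384,:512]
    P=np.stack([(u-K[0,2])/K[0,0]*d,(v-K[1,2])/K[1,1]*d,d],-1)
    W=c['world_from_camera']; return P@W[:3,:3].T+W[:3,3]
def save(c,f,crop=None,k=1):
    im=c['color'][...,::-1]
    if crop: x0,y0,x1,y1=crop; im=im[y0:y1,x0:x1]
    cv2.imwrite('pics/'+f,cv2.resize(im,None,fx=k,fy=k,interpolation=cv2.INTER_CUBIC))
E
python3 - <<'E'
from h import *
import pickle
o={}
for n in ('scene','top'):
    c=snap(n); o[n]=c; save(c,n+'0.png',k=1.5)
pickle.dump(o,open('o.pkl','wb')); print(r.get_state())
E
```

```text
pics
{'time_s': 0.1, 'joints': array([ 9.08761366e+01,  2.05868635e+01,  6.40538171e-01, -1.88867797e-02,
       -7.01366224e+01, -1.65071784e+01]), 'qd': array([ 0.02983694,  0.11503512,  0.23540448,  0.03178718, -0.08443104,
        0.04166488]), 'joint_torque': array([-7.96946933e-04, -5.84160089e+01,  2.93751597e+01,  7.01535612e+00,
        1.01628515e-02, -5.66166727e-05]), 'tcp_pos': array([0.18177805, 0.6496515 , 0.25072953]), 'eef_rot': array([ 1.79915426e+02, -6.54659435e-03, -1.56374671e+01]), 'contact_force': array([ 0.38763156, -0.54399316, -0.66352943]), 'moment': array([-0.00480646, -0.00775789, -0.0093725 ]), 'gripper_force': 0.0, 'gripper_width': 0.08755827124328552}
```

View pics/scene0.png

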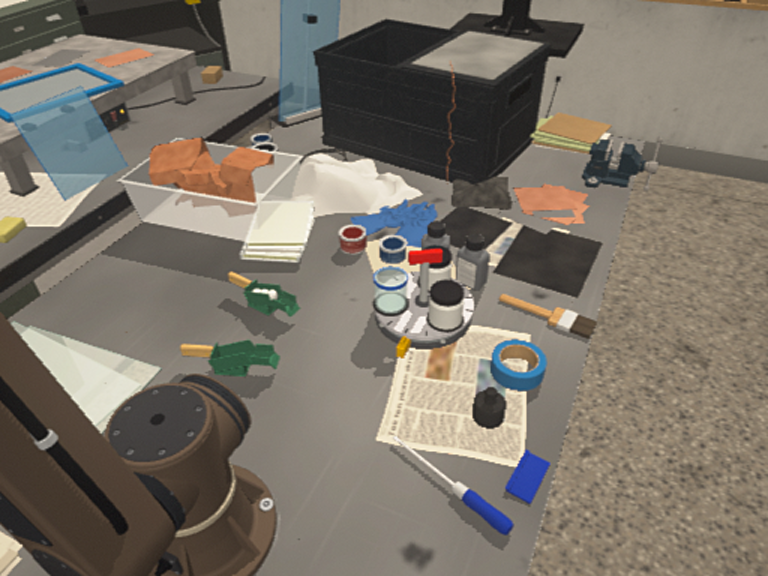

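View pics/top0.png

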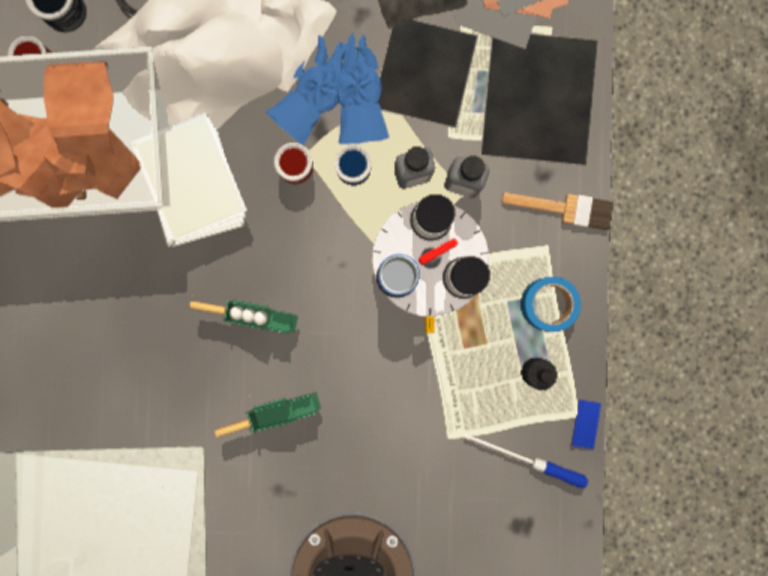

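The scene shows two green scoops. In the top picture (768 px wide), one is at (262,316) with three balls and the other at (268,412), empty and nearer the base. The one with balls is farthest, so I choose it. The carousel axis is at about (431,257), the open jar at (398,275), the red bar at (438,251) and the yellow pointer at (430,323).

```bash
python3 - <<'E'
from h import *
import pickle
o=pickle.load(open('o.pkl','rb'))
c=o['top']; P=cloud(c); im=c['color'].astype(int); r_,g,b=im[...,0],im[...,1],im[...,2]
H=cv2.cvtColor(c['color'],cv2.COLOR_RGB2HSV)
print(c['world_from_camera'].round(3),c['intrinsics'].round(1))
def st(m,n):
    q=P[m]; q=q[np.isfinite(q).all(1)]
    if len(q)<3: print(n,len(q)); return
    xy=q[:,:2]; u,s,v=np.linalg.svd(xy-xy.mean(0),full_matrices=False)
    t=(xy-xy.mean(0))@v.T
    print(n,len(q),'med',np.median(q,0).round(4),'mean',q.mean(0).round(4),'axis',np.degrees(np.arctan2(v[0,1],v[0,0])).round(1),'ext',np.ptp(t,axis=0).round(3),'mid',(xy.mean(0)+((t.max(0)+t.min(0))/2)@v).round(4),'z',np.percentile(q[:,2],[5,95]).round(3))
def box(x0,y0,x1,y1):
    m=np.zeros(im.shape[:2],bool); m[int(y0/1.5):int(y1/1.5),int(x0/1.5):int(x1/1.5)]=1; return m
z=P[...,2]
st(box(410,230,470,275)&(r_>150)&(g<80)&(z>.13),'bar')
S=box(180,285,310,345)
st(S&(H[...,0]>50)&(H[...,0]<95)&(H[...,1]>90)&(z>0.005),'green')
st(S&(H[...,0]<22)&(H[...,1]>90)&(z>.03),'handle')
st(S&(r_>170)&(b>150)&(z>.02),'balls')
st(box(420,310,440,335)&(H[...,0]>15)&(H[...,0]<32)&(H[...,1]>150),'pointer')
for n,bb in dict(cap1=(405,190,460,240),cap2=(440,250,495,300)).items(): st(box(*bb)&(z>.115)&(z<.13),n)
st(box(375,250,420,300)&(z>.11)&(z<.13),'rim')
st(box(365,190,500,320)&(abs(z-.04)<.006),'table')
st(S&(z>.045)&(z<.08),'scoop hi')
# other things heights
for n,bb in dict(red=(272,140,315,185),blue=(333,140,375,185),ra=(390,140,438,190),rb=(440,150,495,198),tape=(520,275,582,332),wt=(518,355,560,392),scoop2=(210,385,325,440)).items(): st(box(*bb)&(z>.015),n)
save(c,'crop1.png',(110,180,220,300),6)
E
```

```text
[[ 0.029 -0.999  0.016  0.519]
 [-1.    -0.029 -0.007 -0.025]
 [ 0.007 -0.016 -1.     1.107]
 [ 0.     0.     0.     1.   ]] [[378.9   0.  251.3]
 [  0.  378.9 198.9]
 [  0.    0.    1. ]]
bar 135 med [ 0.6128 -0.1243  0.1762] mean [ 0.6133 -0.1255  0.1756] axis 120.3 ext [0.065 0.014] mid [ 0.6154 -0.1283] z [0.171 0.179]
green 327 med [0.4911 0.1613 0.0367] mean [0.4934 0.1699 0.0445] axis -99.3 ext [0.267 0.076] mid [0.5032 0.1125] z [0.021 0.059]
handle 119 med [0.5123 0.2801 0.0548] mean [0.5119 0.2808 0.0545] axis -98.7 ext [0.063 0.014] mid [0.5116 0.2812] z [0.05  0.059]
balls 140 med [0.4986 0.208  0.0458] mean [0.4989 0.2054 0.0609] axis -89.6 ext [0.268 0.033] mid [0.5017 0.1086] z [0.035 0.058]
pointer 66 med [ 0.4908 -0.1316  0.0305] mean [ 0.4907 -0.1314  0.0293] axis 179.5 ext [0.029 0.016] mid [ 0.4905 -0.1328] z [0.006 0.041]
cap1 539 med [ 0.688  -0.1285  0.1208] mean [ 0.6881 -0.1285  0.1207] axis 141.5 ext [0.068 0.067] mid [ 0.6888 -0.1285] z [0.118 0.124]
cap2 537 med [ 0.5813 -0.192   0.1208] mean [ 0.5817 -0.1923  0.1207] axis -82.9 ext [0.067 0.066] mid [ 0.5
[... 672 characters left out ...]
1 5.000e-04] z [0.024 0.046]
ra 602 med [ 0.7703 -0.0897  0.0938] mean [ 0.7707 -0.0904  0.1039] axis 158.3 ext [0.303 0.073] mid [ 0.6723 -0.05  ] z [0.031 0.132]
rb 647 med [ 0.7568 -0.1842  0.0942] mean [ 0.7577 -0.1835  0.1015] axis -39.8 ext [0.33  0.074] mid [ 0.6661 -0.1063] z [0.029 0.131]
tape 732 med [ 0.5355 -0.3624  0.037 ] mean [ 0.5365 -0.3591  0.044 ] axis -87.1 ext [0.392 0.103] mid [ 0.5298 -0.2206] z [0.02  0.041]
wt 408 med [ 0.4071 -0.3378  0.0442] mean [ 0.4069 -0.3369  0.0535] axis 70.2 ext [0.368 0.059] mid [ 0.4567 -0.1984] z [0.024 0.073]
scoop2 791 med [0.3173 0.1439 0.0374] mean [0.3191 0.1474 0.0548] axis -63.2 ext [0.362 0.129] mid [0.3795 0.1071] z [0.019 0.059]
```

View pics/crop1.png

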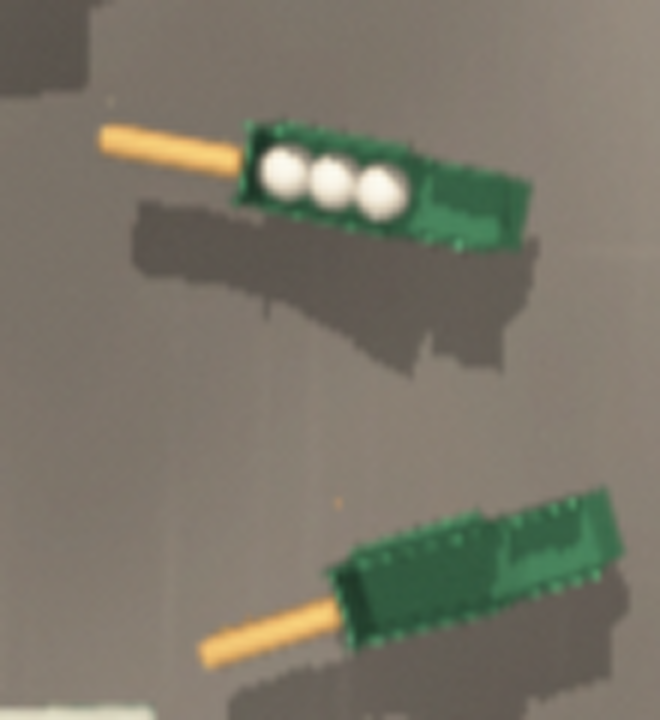

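The crop confirms it: the chosen scoop has its handle at crop (170,150), balls at (330,180) and spout at (480,210). First the arm goes over the red bar.

```bash
python3 -m crank '[[[0,0,0],[1.5,1.5,0],-1],[[0,0,0],[3.2,3.2,0],-1],[[0,0,0],[3.2,3.2,0],-1],[[0,0,0],[3.2,3.2,0],-1],[[0,0,0],[3.2,3.2,0],-1],[[0,0,0],[3.2,3.2,0],-1],[[0,0,0],[3.2,3.2,0],-1],[[0,0,0],[3.2,3.2,0],-1]]' >/dev/null
python3 -m crank '[[[0,0,0],[3.2,3.2,0],-1],[[0,0,0],[3.2,3.2,0],-1],[[0,0,0],[3.2,3.2,0],-1],[[0,0,0],[3.2,3.2,0],-1],[[0,0,0],[3.2,3.2,0],-1],[[0,0,0],[3.2,3.2,0],-1],[[0,0,0],[3.2,3.2,0],-1],[[0,0,0],[3.2,3.2,0],-1]]' >/dev/null
python3 -m crank '[[[0,0,0],[3.2,3.2,0],-1],[[0,0,0],[3.2,3.2,0],-1],[[0,0,0],[3.2,3.2,0],-1],[[0,0,0],[3.2,3.2,0],-1],[[0,0,0],[0.4,0.8,0],-1]]' >/dev/null
python3 -m crank '[[[0,0,7.4],[0,0,0],-1],[[0,0,7.4],[0,0,0],-1],[[0,0,7.4],[0,0,0],-1],[[0,0,7.4],[0,0,0],-1],[[0,0,7.4],[0,0,0],-1],[[0,0,7.4],[0,0,0],-1],[[0,0,0],[0,0,0],-1],[[0,0,0],[0,0,0],-1]]'
python3 - <<'E'
from h import *
print(r.get_state()['joints'].round(1))
c=snap('wrist'); save(c,'w1.png'); P=cloud(c); im=c['color'].astype(int)
m=(im[...,0]>140)&(im[...,1]<80)&(abs(P[...,2]-.177)<.006)
q=P[m][:,:2]; print(len(q), q.mean(0)); print(cv2.minAreaRect(q.astype('float32')*1000))
E
```

```text
time_s: 3.0
tcp_pos: [0.6154, -0.1263, 0.2514]
eef_rot: [180.0, 0.0, -59.8]
contact_force: [0.9, -0.3, -0.4]
gripper_width: 0.0876
gripper_force: 0.0
[  6.2  16.2  -5.6  -0.  -68.2  24. ]
1303 [ 0.61775791 -0.13366955]
((616.9603881835938, -131.49842834472656), (13.272172927856445, 68.8366928100586), 30.775596618652344)
```

```bash
python3 -m crank '[[[0,0,0],[0.4,0.1,1.5],-1],[[0,0,0],[0,0,2.5],-1],[[0,0,0],[0,0,2.5],-1],[[0,0,0],[0,0,1.5],-1],[[0,0,0],[0,0,0],-1]]'
python3 -m crank '[[[0,0,0],[0,0,0],1],[[0,0,0],[0,0,0],1],[[0,0,0],[0,0,0],1],[[0,0,0],[0,0,0],1],[[0,0,0],[0,0,0],1],[[0,0,0],[0,0,0],1],[[0,0,0],[0,0,0],1],[[0,0,0],[0,0,0],1]]' 25
```

```text
time_s: 3.55
tcp_pos: [0.6149, -0.1306, 0.1681]
eef_rot: [179.7, 0.2, -60.0]
contact_force: [0.1, 0.0, -0.1]
gripper_width: 0.0876
gripper_force: 0.0
time_s: 4.35
tcp_pos: [0.6168, -0.1305, 0.1716]
eef_rot: [-180.0, -0.0, -60.0]
contact_force: [-0.0, 0.2, -0.6]
gripper_width: 0.0293
gripper_force: 0.0
```

```bash
python3 -m crank '[[[0,0,0],[0,0,0],1],[[0,0,0],[0,0,0],1],[[0,0,0],[0,0,0],1],[[0,0,0],[0,0,0],1],[[0,0,0],[0,0,0],1]]' 25
python3 -m crank '[[[0,0,-2],[0,0,0],1],[[0,0,-4],[0,0,0],1],[[0,0,-4],[0,0,0],1],[[0,0,-4],[0,0,0],1],[[0,0,-4],[0,0,0],1],[[0,0,-4],[0,0,0],1],[[0,0,-4],[0,0,0],1],[[0,0,-4],[0,0,0],1]]'
python3 -m crank '[[[0,0,-4],[0,0,0],1],[[0,0,-4],[0,0,0],1],[[0,0,-4],[0,0,0],1],[[0,0,-4],[0,0,0],1],[[0,0,-4],[0,0,0],1],[[0,0,-4],[0,0,0],1],[[0,0,-4],[0,0,0],1],[[0,0,-3],[0,0,0],1]]'
```

```text
time_s: 4.85
tcp_pos: [0.6159, -0.1311, 0.1714]
eef_rot: [179.9, 0.0, -60.0]
contact_force: [-5.1, -3.9, 3.7]
gripper_width: 0.0164
gripper_force: 25.0
time_s: 5.65
tcp_pos: [0.6156, -0.1308, 0.1713]
eef_rot: [180.0, 0.1, -30.0]
contact_force: [-6.7, -0.6, 4.4]
gripper_width: 0.0186
gripper_force: 32.6
time_s: 6.45
tcp_pos: [0.6165, -0.131, 0.1713]
eef_rot: [180.0, 0.0, 1.1]
contact_force: [-2.0, -3.6, -1.0]
gripper_width: 0.0172
gripper_force: 24.8
```

```bash
python3 -m crank '[[[0,0,0],[0,0,0],1],[[0,0,0],[0,0,0],1],[[0,0,0],[0,0,0],-1],[[0,0,0],[0,0,0],-1],[[0,0,0],[0,0,0],-1],[[0,0,0],[0,0,0],-1],[[0,0,0],[0,0,0],-1],[[0,0,0],[0,0,0],-1]]'
python3 -m crank '[[[0,0,0],[0,0,0],-1],[[0,0,0],[0,0,0],-1],[[0,0,0],[0,0,-2],-1],[[0,0,0],[0,0,-3],-1],[[0,0,0],[0,0,-3],-1],[[0,0,0],[0,0,-2],-1],[[0,0,0],[0,0,0],-1],[[0,0,0],[0,0,0],-1]]'
python3 - <<'E'
from h import *
c=snap('wrist'); save(c,'w2.png'); P=cloud(c); im=c['color'].astype(int)
m=(im[...,0]>140)&(im[...,1]<80)&(abs(P[...,2]-.177)<.006)
q=P[m][:,:2]; print(len(q), q.mean(0)); print(cv2.minAreaRect(q.astype('float32')*1000))
E
```

```text
time_s: 7.25
tcp_pos: [0.6169, -0.1304, 0.1716]
eef_rot: [-180.0, -0.0, 1.0]
contact_force: [-0.4, -1.2, 0.2]
gripper_width: 0.0592
gripper_force: 0.0
time_s: 8.05
tcp_pos: [0.6168, -0.1304, 0.2717]
eef_rot: [-180.0, -0.0, 1.0]
contact_force: [0.8, -0.2, -1.0]
gripper_width: 0.0876
gripper_force: 0.0
1129 [ 0.61892173 -0.13097345]
((617.0950927734375, -130.83302307128906), (13.892069816589355, 68.57723999023438), 80.58037567138672)
```

View pics/w2.png

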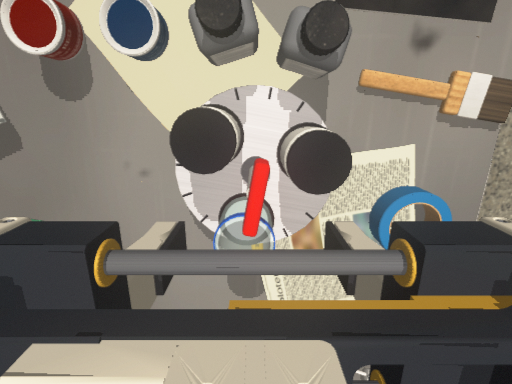

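```bash
python3 - <<'E'
from h import *
c=snap('wrist'); P=cloud(c); im=c['color'].astype(int); z=P[...,2]
m=(im[...,0]>140)&(im[...,1]<80)&(abs(z-.177)<.004)
q=P[m][:,:2]; u,s,v=np.linalg.svd(q-q.mean(0),full_matrices=False); print('bar',np.degrees(np.arctan2(v[0,1],v[0,0])),s)
m=(abs(z-.121)<.004)&(P[...,0]>.45)&(P[...,0]<.75)
n,l,st,ce=cv2.connectedComponentsWithStats(m.astype('uint8'))
for i in range(1,n):
    if st[i,4]>300:
        q=P[l==i][:,:2].astype('float32'); print(st[i],q.mean(0),cv2.minEnclosingCircle(q))
H=cv2.cvtColor(c['color'],cv2.COLOR_RGB2HSV)
m=(H[...,0]>15)&(H[...,0]<32)&(H[...,1]>170)&(z>.025)&(z<.05)&(P[...,0]<.53)
q=P[m]; print('ptr',len(q),q.mean(0),q.min(0),q.max(0))
E
```

```text
bar 170.72850256050424 [0.65300231 0.12973172]
[ 169  106   67   68 3503] [ 0.6630851  -0.07535113] ((0.6619725823402405, -0.07484585046768188), 0.03463602066040039)
[ 287  130   66   64 3290] [ 0.64266205 -0.19735377] ((0.6413726210594177, -0.1976938098669052), 0.034411683678627014)<stdin>:12: RuntimeWarning: Mean of empty slice.
  ret = um.true_divide(
Traceback (most recent call last):
ValueError: zero-size array to reduction operation minimum which has no identity
```

The bar slipped in the pads: the jar is at 170.7° and the pointer at about 181°. I'll regrasp in line, harder, and finish the turn.

```bash
python3 -m crank '[[[0,0,5.2],[0,0,1.5],-1],[[0,0,5.1],[0,0,3],-1],[[0,0,0],[0,0,3],-1],[[0,0,0],[0,0,2.5],-1],[[0,0,0],[0,0,0],1],[[0,0,0],[0,0,0],1],[[0,0,0],[0,0,0],1],[[0,0,0],[0,0,0],1]]' 55
python3 -m crank '[[[0,0,0],[0,0,0],1],[[0,0,0],[0,0,0],1],[[0,0,0],[0,0,0],1],[[0,0,0],[0,0,0],1],[[0,0,0],[0,0,0],1],[[0,0,0],[0,0,0],1],[[0,0,0],[0,0,0],1],[[0,0,0],[0,0,0],1]]'
python3 -m crank '[[[0,0,0],[0,0,0],1],[[0,0,0],[0,0,0],1],[[0,0,-2],[0,0,0],1],[[0,0,-3],[0,0,0],1],[[0,0,-3],[0,0,0],1],[[0,0,-3],[0,0,0],1],[[0,0,-1],[0,0,0],1],[[0,0,0],[0,0,0],1]]'
```

```text
time_s: 8.95
tcp_pos: [0.6176, -0.1306, 0.1731]
eef_rot: [-180.0, -0.1, -9.3]
contact_force: [-0.1, -0.4, -0.3]
gripper_width: 0.0614
gripper_force: 0.0
time_s: 9.75
tcp_pos: [0.6167, -0.1311, 0.1716]
eef_rot: [180.0, 0.0, -9.3]
contact_force: [-1.1, -3.7, 0.1]
gripper_width: 0.015
gripper_force: 55.0
time_s: 10.55
tcp_pos: [0.6167, -0.1308, 0.1716]
eef_rot: [180.0, 0.0, 2.6]
contact_force: [-0.1, -4.8, 0.3]
gripper_width: 0.0151
gripper_force: 55.0
```

```bash
python3 -m crank '[[[0,0,0],[0,0,0],1],[[0,0,0],[0,0,0],1],[[0,0,0],[0,0,0],-1],[[0,0,0],[0,0,0],-1],[[0,0,0],[0,0,0],-1],[[0,0,0],[0,0,0],-1],[[0,0,0],[0,0,0],-1],[[0,0,0],[0,0,0],-1]]'
python3 -m crank '[[[0,0,0],[0,0,0],-1],[[0,0,0],[0,0,0],-1],[[0,0,0],[0,0,-2],-1],[[0,0,0],[0,0,-3],-1],[[0,0,0],[0,0,-3],-1],[[0,0,0],[0,0,-2],-1],[[0,0,0],[0,0,0],-1],[[0,0,0],[0,0,0],-1]]'
python3 - <<'E'
from h import *
c=snap('wrist'); P=cloud(c); im=c['color'].astype(int); z=P[...,2]
m=(im[...,0]>140)&(im[...,1]<80)&(abs(z-.177)<.004)
q=P[m][:,:2]; u,s,v=np.linalg.svd(q-q.mean(0),full_matrices=False); print('bar',np.degrees(np.arctan2(v[0,1],v[0,0])),s)
m=(abs(z-.121)<.004)&(P[...,0]>.45)&(P[...,0]<.75)
n,l,st,ce=cv2.connectedComponentsWithStats(m.astype('uint8'))
for i in range(1,n):
    if st[i,4]>300:
        q=P[l==i][:,:2].astype('float32'); print(st[i],q.mean(0),cv2.minEnclosingCircle(q))
E
```

```text
time_s: 11.35
tcp_pos: [0.6169, -0.1303, 0.1716]
eef_rot: [-180.0, -0.0, 2.7]
contact_force: [0.7, 0.4, -0.2]
gripper_width: 0.0576
gripper_force: 0.0
time_s: 12.15
tcp_pos: [0.6168, -0.1304, 0.2718]
eef_rot: [-180.0, -0.0, 2.7]
contact_force: [0.1, 0.4, -0.7]
gripper_width: 0.0874
gripper_force: 0.0
bar -177.43599306238264 [0.65126248 0.12362908]
[ 163  118   66   65 3374] [ 0.6509689  -0.06733466] ((0.6498674750328064, -0.06693208962678909), 0.03433564677834511)
[ 282  119   66   65 3362] [ 0.65577304 -0.1909412 ] ((0.6546206474304199, -0.19143851101398468), 0.03448084369301796)
```

```bash
python3 -m crank '[[[0,0,0],[-0.5,-2.1,0],-1],[[0,0,0],[-0.9,-4.5,0],-1],[[0,0,0],[-0.9,-4.5,0],-1],[[0,0,0],[-0.9,-4.5,0],-1],[[0,0,0],[-0.9,-4.5,0],-1],[[0,0,0],[-0.9,-4.5,0],-1],[[0,0,0],[-0.9,-4.5,0],-1],[[0,0,0],[-0.9,-4.5,0],-1]]' >/dev/null
python3 -m crank '[[[0,0,0],[-0.9,-4.5,0],-1],[[0,0,0],[-0.9,-2.7,0],-1],[[0,0,8],[0,0,0],-1],[[0,0,8.5],[0,0,0],-1],[[0,0,8.5],[0,0,0],-1],[[0,0,8.5],[0,0,0],-1],[[0,0,8.5],[0,0,0],-1],[[0,0,8.5],[0,0,0],-1]]' > /dev/null
python3 -m crank '[[[0,0,8.5],[0,0,0],-1],[[0,0,8.5],[0,0,0],-1],[[0,0,8.5],[0,0,0],-1],[[0,0,8.5],[0,0,0],-1],[[0,0,8.5],[0,0,0],-1],[[0,0,8.7],[0,0,0],-1],[[0,0,0],[0,0,0],-1],[[0,0,0],[0,0,0],-1]]'
cat > m.py <<'E'
from h import *
from scipy.optimize import least_squares
def rect(q): return cv2.minAreaRect((q[:,:2]*1000).astype('float32'))
s=r.get_state(); print('j',s['joints'].round(1))
c=snap('wrist'); save(c,'w3.png'); P=cloud(c); z=P[...,2]; H=cv2.cvtColor(c['color'],cv2.COLOR_RGB2HSV)
near=np.hypot(P[...,0]-.5,P[...,1]-.21)<.14
h=near&(H[...,0]<22)&(H[...,1]>90)&(z>.045)&(z<.065); print('handle',h.sum(),rect(P[h]),P[h].mean(0))
g=near&(H[...,0]>50)&(H[...,0]<95)&(H[...,1]>80)&(z>.012)&(z<.09); q=P[g]; print('green',g.sum(),rect(q),np.percentile(q[:,2],[2,98]))
b=near&(c['color'].min(-1)>150)&(z>.02); print('balls',b.sum(),P[b].mean(0))
c=snap('top'); P=cloud(c); z=P[...,2]; H=cv2.cvtColor(c['color'],cv2.COLOR_RGB2HSV)
m=(H[...,0]>15)&(H[...,0]<32)&(H[...,1]>150)&(z>.02)&(z<.05)&(np.hypot(P[...,0]-.49,P[...,1]+.13)<.04)
print('ptr',rect(P[m]),P[m].mean(0))
m=(abs(z-.119)<.006)&(np.hypot(P[...,0]-.545,P[...,1]+.13)<.045); print('rim',m.sum(),rect(P[m]),cv2.minEnclosingCircle(P[m][:,:2].astype('float32')),P[m].mean(0))
save(c,'t2.png',(225,100,345,230),5)
E
python3 m.py
```

```text
time_s: 14.6
tcp_pos: [0.5116, 0.2728, 0.2707]
eef_rot: [179.9, -0.1, -98.7]
contact_force: [-0.6, -1.2, 0.2]
gripper_width: 0.0878
gripper_force: 0.0
j [ 47.4  11.   -9.9  -0.  -69.2 -56. ]
handle 421 ((511.2296447753906, 281.09503173828125), (65.33821868896484, 13.593894004821777), 81.13021850585938) [0.51105959 0.2812409  0.05537496]
green 1985 ((495.6490478515625, 187.61260986328125), (135.42555236816406, 37.96446228027344), 80.28221893310547) [0.01629468 0.06267207]
balls 1459 [0.51972571 0.22207359 0.20298085]
ptr ((490.4398193359375, -133.30062866210938), (14.079856872558594, 28.529245376586914), 89.59880065917969) [ 0.4902371  -0.13199576  0.0327458 ]
rim 195 ((545.38134765625, -132.5054931640625), (68.02435302734375, 68.21721649169922), 1.5416505336761475) ((0.544981062412262, -0.13266272842884064), 0.036180660128593445) [ 0.54555413 -0.13259356  0.11860299]
```

View pics/t2.png

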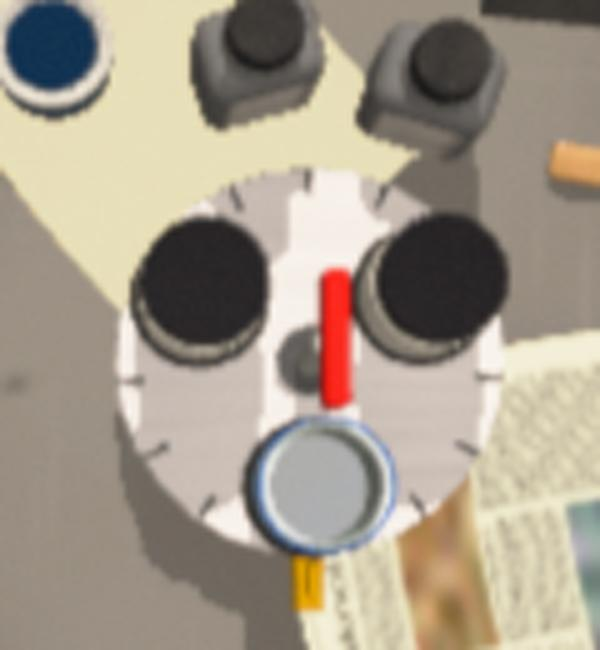

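View pics/w3.png

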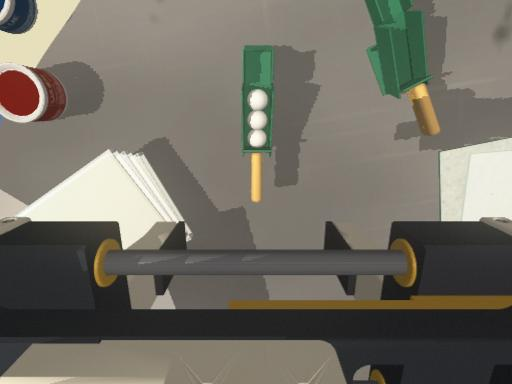

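Jar at crop (323,487) is in line with the pointer at (309,583), within about 1°. In the wrist view the scoop's handle is at (256,178) with balls at (257,120), aligned with the tool. Down to grasp.

```bash
python3 -m crank '[[[0,0,0.4],[0,0.17,2],-1],[[0,0,0],[0,0,4.5],-1],[[0,0,0],[0,0,4.5],-1],[[0,0,0],[0,0,4.5],-1],[[0,0,0],[0,0,3.5],-1],[[0,0,0],[0,0,2.2],-1],[[0,0,0],[0,0,1],-1],[[0,0,0],[0,0,0],-1]]'
python3 -m crank '[[[0,0,0],[0,0,0],1],[[0,0,0],[0,0,0],1],[[0,0,0],[0,0,0],1],[[0,0,0],[0,0,0],1],[[0,0,0],[0,0,0],1],[[0,0,0],[0,0,0],1],[[0,0,0],[0,0,0],1],[[0,0,0],[0,0,0],1]]' 55
python3 -m crank '[[[0,0,0],[0,0,0],1],[[0,0,0],[0,0,0],1],[[0,0,0],[0,0,0],1],[[0,0,0],[0,0,0],1],[[0,0,0],[0,0,0],1],[[0,0,0],[0,0,0],1],[[0,0,0],[0,0,0],1],[[0,0,0],[0,0,0],1]]' 55
```

```text
time_s: 15.5
tcp_pos: [0.5098, 0.2728, 0.0484]
eef_rot: [179.9, -0.1, -99.2]
contact_force: [0.8, -0.1, 0.3]
gripper_width: 0.0877
gripper_force: 0.0
time_s: 16.3
tcp_pos: [0.5102, 0.2732, 0.0495]
eef_rot: [180.0, -0.0, -99.3]
contact_force: [0.7, 0.7, -1.0]
gripper_width: 0.0293
gripper_force: 0.0
time_s: 17.1
tcp_pos: [0.5102, 0.2732, 0.0495]
eef_rot: [180.0, -0.0, -99.3]
contact_force: [-1.0, 1.0, -0.9]
gripper_width: 0.0136
gripper_force: 55.0
```

```bash
python3 -m crank '[[[0,0,0],[0,0,-0.5],1],[[0,0,0],[0,0,-1.5],1],[[0,0,0],[0,0,-2],1],[[0,0,0],[0,0,-2.5],1],[[0,0,0],[0,0,-2.5],1],[[0,0,0],[0,0,-2],1],[[0,0,0],[0,0,-1.5],1],[[0,0,0],[0,0,-0.5],1]]'
python3 -m crank '[[[0,0,0],[0,0,0],1],[[0,0,0],[0,0,0],1]]'
cat > sc.py <<'E'
# scoop pose from the wrist camera: handle/ball/top-edge geometry
from h import *
s=r.get_state(); c=snap('wrist'); P=cloud(c); H=cv2.cvtColor(c['color'],cv2.COLOR_RGB2HSV)
Rt=R.from_euler('xyz',s['eef_rot'],degrees=True).as_matrix()
Q=(P-s['tcp_pos'])@Rt       # tool coordinates: x to spout, z down
g=(H[...,0]>50)&(H[...,0]<95)&(H[...,1]>80)&(Q[...,0]>.0)&(Q[...,0]<.19)&(abs(Q[...,1])<.04)&(abs(Q[...,2])<.06)
q=Q[g]; print('green',g.sum(),'tool rect',cv2.minAreaRect((q[:,:2]*1000).astype('float32')),'xmax',np.percentile(q[:,0],99.5))
f=q[(q[:,0]>.112)&(q[:,0]<.14)&(abs(q[:,1])<.012)]   # spout floor
p=np.polyfit(f[:,0],f[:,2],1); print('spout floor n',len(f),'z at .127',np.polyval(p,.127),'pitch deg',np.degrees(np.arctan(p[0])))
b=(c['color'].min(-1)>140)&(Q[...,0]>0)&(Q[...,0]<.12)&(abs(Q[...,1])<.03)&(Q[...,2]<.05); print('balls n',b.sum(),Q[b].mean(0) if b.any() else '')
E
python3 sc.py
```

```text
time_s: 17.9
tcp_pos: [0.5107, 0.2737, 0.1814]
eef_rot: [-179.9, 0.1, -99.3]
contact_force: [0.6, 0.2, -3.9]
gripper_width: 0.0135
gripper_force: 55.0
time_s: 18.1
tcp_pos: [0.5097, 0.2729, 0.1786]
eef_rot: [179.9, -0.1, -99.3]
contact_force: [-0.4, -0.4, -4.3]
gripper_width: 0.0137
gripper_force: 55.0
green 7716 tool rect ((71.5066909790039, -0.5210819244384766), (107.41650390625, 38.64124298095703), 0.3869103193283081) xmax 0.12441600833325392
spout floor n 1562 z at .127 0.012020301405732688 pitch deg 0.25472041353828395
balls n 5385 [ 0.06988945 -0.00039884 -0.00332397]
```

```bash
python3 -m crank '[[[0,0,0],[0.8,-0.3,0],1],[[0,0,0],[1.6,-0.6,0],1],[[0,0,0],[2.2,-0.8,0],1],[[0,0,0],[2.6,-1,0],1],[[0,0,0],[2.6,-1,0],1],[[0,0,0],[2.6,-1,0],1],[[0,0,0],[2.6,-1,0],1],[[0,0,0],[2.6,-1,0],1]]' >/dev/null
python3 -m crank '[[[0,0,0],[2.2,-0.8,0],1],[[0,0,0],[1.6,-0.6,0],1],[[0,0,0],[1.0,-0.4,0],1],[[0,0,0],[0.6,-0.2,0],1],[[0,0,-1.5],[0.2,0,0],1],[[0,0,-1.5],[0,0,0],1],[[0,0,-1.3],[0,0,0],1],[[0,0,0],[0,0,0],1]]'
python3 sc.py
python3 - <<'E'
from h import *
for n in ('scene','top'):
    c=snap(n); P=cloud(c); H=cv2.cvtColor(c['color'],cv2.COLOR_RGB2HSV)
    g=(H[...,0]>50)&(H[...,0]<95)&(H[...,1]>80)&(P[...,2]>.1)&(P[...,2]<.25)&(np.hypot(P[...,0]-.55,P[...,1]+.05)<.13)
    q=P[g]; print(n,g.sum(),q.min(0),q.max(0)); 
    a=q[q[:,1]<q[:,1].min()+.006]; print('front',a.mean(0),len(a))
    m=(abs(P[...,2]-.119)<.006)&(np.hypot(P[...,0]-.545,P[...,1]+.13)<.045)&~g
    print('rim',m.sum(),cv2.minEnclosingCircle(P[m][:,:2].astype('float32')))
    vu=np.argwhere(g); print(vu.min(0),vu.max(0))
    if n=='scene': save(c,'s4.png',(200,130,360,240),5)
E
```

```text
time_s: 19.75
tcp_pos: [0.5585, 0.0308, 0.1796]
eef_rot: [-180.0, 0.0, -94.9]
contact_force: [-0.2, 0.1, -3.5]
gripper_width: 0.0136
gripper_force: 55.0
green 6067 tool rect ((71.2649917602539, -0.40418052673339844), (107.41863250732422, 38.36463165283203), 0.1534484475851059) xmax 0.1245482491292223
spout floor n 1561 z at .127 0.012085031285960302 pitch deg 0.5893601117894298
balls n 6342 [ 0.06799206 -0.00045844 -0.0090008 ]
scene 581 [ 0.52575012 -0.12217311  0.12025893] [0.63957893 0.010866   0.19606077]
front [ 0.54709704 -0.11863759  0.15990626] 22
rim 138 ((0.5429731011390686, -0.13349242508411407), 0.0368952751159668)
[165 231] [188 273]
top 372 [ 0.53038363 -0.12068493  0.12762652] [ 0.57191481 -0.00760604  0.19133917]
front [ 0.54556945 -0.11769885  0.16153894] 27
rim 154 ((0.5449094772338867, -0.13278186321258545), 0.03619195148348808)
[184 242] [201 287]
```

View pics/s4.png

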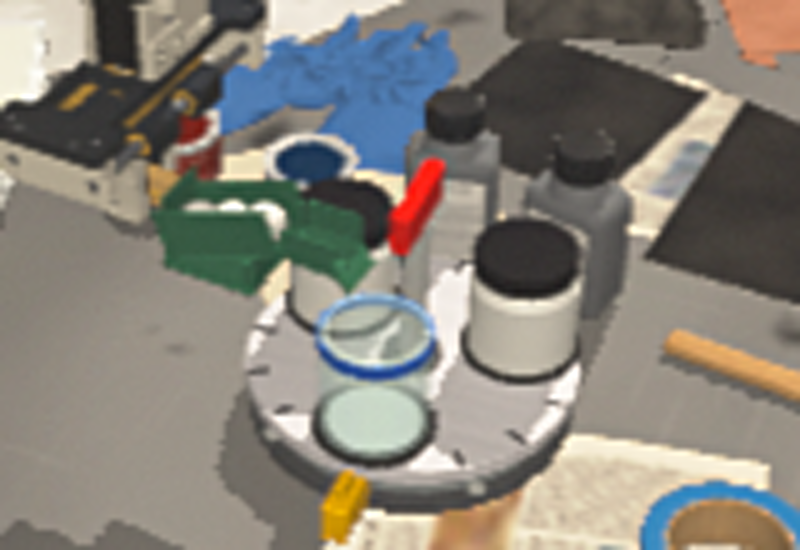

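Balls are in the scoop (235,212) and the lip at (355,275) is just above the open jar's near half (375,335). I lower it in.

```bash
python3 -m crank '[[[0,0,0],[0,0,0.5],1],[[0,0,0],[0,0,0.9],1],[[0,0,0],[0,0,1],1],[[0,0,0],[0,0,1],1],[[0,0,0],[0,0,0.7],1],[[0,0,0],[0,0,0.2],1],[[0,0,0],[0,0,0],1],[[0,0,0],[0,0,0],1]]'
python3 -m crank '[[[0,0,0],[0,0,0],1],[[0,0,0],[0,0,0],1],[[0,0,0],[0,0,0],1]]'
python3 - <<'E'
from h import *
from scipy.spatial.transform import Rotation as R
# rows keeping lip L (tool coords) fixed, turning about tool +-y
s=r.get_state(); Rt=R.from_euler('xyz',s['eef_rot'],degrees=True).as_matrix()
L=np.array([.155,0,.026]); print('lip',s['tcp_pos']+Rt@L, s['joints'].round(1))
for w in (-3,3):
    D=R.from_euler('y',w,degrees=True).as_matrix(); print(w,'lip turns down' if (Rt@D@[1,0,0])[2]<0 else 'up','shift cm pre',((L-D@L)*100).round(3),'post-axes',((D.T@L-L)*100).round(3))
E
```

```text
time_s: 20.7
tcp_pos: [0.5588, 0.0303, 0.1368]
eef_rot: [-180.0, 0.0, -95.0]
contact_force: [-0.1, 0.4, -4.0]
gripper_width: 0.0137
gripper_force: 55.0
time_s: 21.0
tcp_pos: [0.5586, 0.0303, 0.1368]
eef_rot: [-180.0, 0.0, -95.0]
contact_force: [0.9, -0.8, -4.1]
gripper_width: 0.0138
gripper_force: 55.0
lip [ 0.54502123 -0.12409578  0.11079507] [ 23.2  15.6 -22.8  -0.  -51.5 -28.2]
-3 lip turns down shift cm pre [ 0.157  0.    -0.808] post-axes [ 0.115  0.    -0.815]
3 up shift cm pre [-0.115  0.     0.815] post-axes [-0.157  0.     0.808]
```

```bash
python3 -m crank '[[[0,-2,0],[0.09,0,-0.54],1],[[0,-3,0],[0.13,0,-0.81],1],[[0,-3,0],[0.13,0,-0.81],1],[[0,-3,0],[0.13,0,-0.81],1],[[0,-2,0],[0.09,0,-0.54],1],[[0,0,0],[0,0,0],1],[[0,0,0],[0,0,0],1]]'
cat > lip.py <<'E'
from h import *
s=r.get_state(); Rt=R.from_euler('xyz',s['eef_rot'],degrees=True).as_matrix()
l=s['tcp_pos']+Rt@[.155,0,.026]; print('lip',l.round(4),'from mouth',((l-[.545,-.1325,.12])*1000).round(1),'tilt',np.degrees(np.arcsin(-Rt[2,0])).round(1),s['joints'].round(1))
E
python3 lip.py; python3 sc.py
```

```text
time_s: 21.7
tcp_pos: [0.5577, 0.0211, 0.1709]
eef_rot: [-180.0, 12.9, -95.1]
contact_force: [-0.2, 0.4, -3.5]
gripper_width: 0.0137
gripper_force: 55.0
lip [ 0.5449 -0.1236  0.1108] from mouth [-0.1  8.9 -9.2] tilt 12.9 [ 13.6  13.5 -15.7 -14.6 -57.4 -11.1]
green 6883 tool rect ((71.59683227539062, -0.4602241516113281), (106.73076629638672, 38.404052734375), 0.2812189757823944) xmax 0.12433435991273704
spout floor n 1541 z at .127 0.011988691776443358 pitch deg 0.2418562557289152
balls n 6296 [ 0.06804193  0.00013675 -0.00722997]
```

```bash
python3 -m crank '[[[0,-2,0],[0.09,0,-0.48],1],[[0,-2,0],[0.09,0,-0.48],1],[[0,-2,0],[0.09,0,-0.48],1],[[0,-2,0],[0.09,0,-0.48],1],[[0,-2,0],[0.09,0,-0.48],1],[[0,-2,0],[0.09,0,-0.54],1],[[0,-2,0],[0.09,0,-0.54],1],[[0,0,0],[0,0,0],1]]'
python3 lip.py
python3 -m crank '[[[0,-2,0],[0.09,0,-0.54],1],[[0,-3,0],[0.13,0,-0.81],1],[[0,-3,0],[0.13,0,-0.81],1],[[0,-3,0],[0.13,0,-0.81],1],[[0,-3,0],[0.13,0,-0.81],1],[[0,-1,0],[0.04,0,-0.27],1],[[0,0,0],[0,0,0],1],[[0,0,0],[0,0,0],1]]'
python3 lip.py; python3 sc.py
python3 - <<'E'
from h import *
c=snap('scene'); save(c,'s5.png',(200,110,360,240),5)
E
```

```text
time_s: 22.55
tcp_pos: [0.5561, 0.0036, 0.2012]
eef_rot: [179.9, 27.0, -95.1]
contact_force: [0.0, -0.2, -3.2]
gripper_width: 0.0142
gripper_force: 55.0
lip [ 0.5449 -0.1223  0.1078] from mouth [ -0.1  10.2 -12.2] tilt 27.0 [  1.2  14.2  -8.6 -29.3 -67.1   5.3]
time_s: 23.35
tcp_pos: [0.5537, -0.0228, 0.2316]
eef_rot: [179.9, 41.9, -95.0]
contact_force: [0.3, 0.9, -2.3]
gripper_width: 0.0137
gripper_force: 55.0
lip [ 0.5451 -0.1204  0.1087] from mouth [  0.1  12.1 -11.3] tilt 41.9 [-11.9  17.6  -2.1 -42.3 -80.   18.3]
green 17254 tool rect ((70.90025329589844, -0.49405479431152344), (107.0606689453125, 38.674625396728516), 0.10686630010604858) xmax 0.12353091980124895
spout floor n 1486 z at .127 0.011953608328089775 pitch deg 0.93654324054916
balls n 559 [ 0.04047583 -0.01474643 -0.09624185]
```

View pics/s5.png

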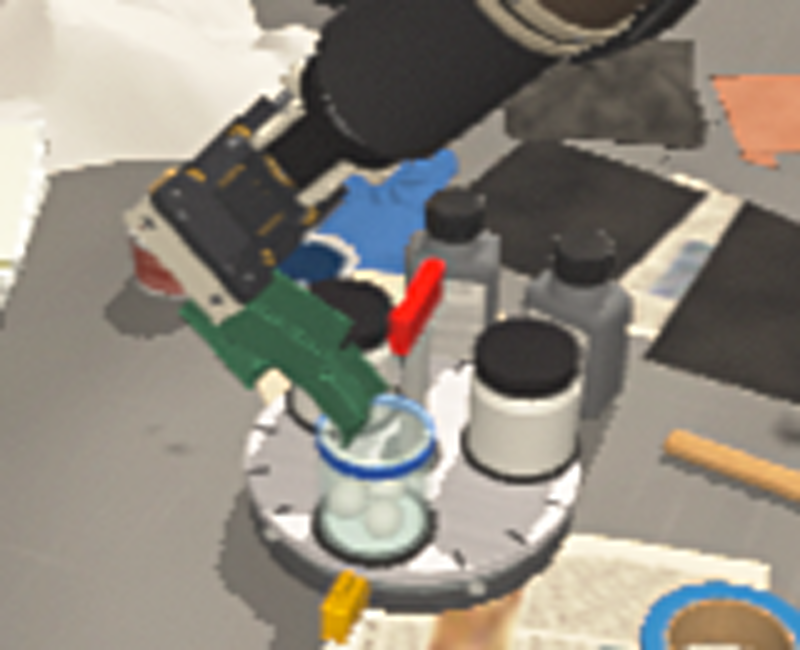

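```bash
python3 -m crank '[[[0,0,0],[0,0,0],1],[[0,0,0],[0,0,0],1],[[0,0,0],[0,0,0],1]]' >/dev/null
python3 - <<'E'
from h import *
s=r.get_state(); c=snap('wrist'); P=cloud(c); Rt=R.from_euler('xyz',s['eef_rot'],degrees=True).as_matrix()
Q=(P-s['tcp_pos'])@Rt; w=c['color'].min(-1)>130
print('white in scoop',(w&(Q[...,0]>.015)&(Q[...,0]<.16)&(abs(Q[...,1])<.025)&(Q[...,2]>-.03)&(Q[...,2]<.05)).sum())
E
python3 -m crank '[[[0,0,0],[-0.7,0,-0.7],1],[[0,0,0],[-1,0,-1.1],1],[[0,0,0],[-1,0,-1.2],1],[[0,3,0],[-0.13,0,0.81],1],[[0,3,0],[-0.13,0,0.81],1],[[0,3,0],[-0.13,0,0.81],1],[[0,3,0],[-0.13,0,0.81],1],[[0,3,0],[-0.13,0,0.81],1]]'
python3 lip.py
python3 -m crank '[[[0,3,0],[-0.13,0,0.81],1],[[0,3,0],[-0.13,0,0.81],1],[[0,3,0],[-0.13,0,0.81],1],[[0,3,0],[-0.13,0,0.81],1],[[0,3,0],[-0.13,0,0.81],1],[[0,3,0],[-0.13,0,0.81],1],[[0,3,0],[-0.13,0,0.81],1],[[0,3,0],[-0.13,0,0.81],1]]'
python3 -m crank '[[[0,3,0],[-0.13,0,0.81],1],[[0,0,0],[0,0,0],1],[[0,0,0],[0,0,0],1]]'
python3 lip.py;python3 sc.py
```

```text
white in scoop 37
time_s: 24.6
tcp_pos: [0.5569, 0.0058, 0.2454]
eef_rot: [-179.8, 26.9, -95.0]
contact_force: [0.4, -0.6, -2.1]
gripper_width: 0.0139
gripper_force: 55.0
lip [ 0.546  -0.1202  0.152 ] from mouth [ 1.  12.3 32. ] tilt 26.9 [  1.6  11.8  -5.8 -28.3 -71.1   2.4]
time_s: 25.4
tcp_pos: [0.5594, 0.0343, 0.1864]
eef_rot: [-179.9, 3.0, -95.1]
contact_force: [0.9, -0.5, -2.3]
gripper_width: 0.0135
gripper_force: 55.0
time_s: 25.7
tcp_pos: [0.5592, 0.036, 0.1777]
eef_rot: [-180.0, 0.1, -95.0]
contact_force: [-0.1, -0.4, -2.2]
gripper_width: 0.0135
gripper_force: 55.0
lip [ 0.5457 -0.1183  0.1514] from mouth [ 0.7 14.2 31.4] tilt 0.1 [ 23.7  13.3 -19.9  -0.1 -56.8 -28.6]
green 16849 tool rect ((71.68144226074219, -0.45839881896972656), (106.99400329589844, 38.45116424560547), 0.21952277421951294) xmax 0.12414531772541201
spout floor n 1563 z at .127 0.01206302953681327 pitch deg 1.0626468023205349
balls n 680 [ 0.04454023 -0.01523322 -0.09518123]
```

```bash
python3 -m crank '[[[0,0,0],[-1.5,0.4,0],1],[[0,0,0],[-3.6,1.1,0],1],[[0,0,0],[-3.6,1.1,0],1],[[0,0,0],[-3.6,1.1,0],1],[[0,0,0],[-3.6,1.1,0],1],[[0,0,0],[-3.6,1.1,0],1],[[0,0,0],[-2.6,0.8,0],1],[[0,0,0],[-1.1,0.3,0],1]]' >/dev/null
python3 -m crank '[[[0,0,0],[0,0,2],1],[[0,0,0],[0,0,3],1],[[0,0,0],[0,0,3],1],[[0,0,0],[0,0,2.5],1],[[0,0,0],[0,0,1.2],1],[[0,0,0],[0,0,0.6],1],[[0,0,0],[0,0,0.3],1],[[0,0,0],[0,0,0],1]]'
python3 -m crank '[[[0,0,0],[0,0,0.1],1],[[0,0,0],[0,0,0.1],1],[[0,0,0],[0,0,0],1],[[0,0,0],[0,0,0],1]]'
```

```text
time_s: 27.35
tcp_pos: [0.51, 0.273, 0.0514]
eef_rot: [-180.0, 0.1, -95.0]
contact_force: [0.1, -0.3, -2.8]
gripper_width: 0.0138
gripper_force: 55.0
time_s: 27.75
tcp_pos: [0.51, 0.2731, 0.0495]
eef_rot: [-179.9, 0.1, -95.0]
contact_force: [-0.5, -0.5, 4.0]
gripper_width: 0.014
gripper_force: 55.0
```

Foot on the bench (contact felt). Release and withdraw.

```bash
python3 -m crank '[[[0,0,0],[0,0,0],-1],[[0,0,0],[0,0,0],-1],[[0,0,0],[0,0,0],-1],[[0,0,0],[0,0,0],-1],[[0,0,0],[0,0,0],-1],[[0,0,0],[0,0,0],-1],[[0,0,0],[0,0,0],-1],[[0,0,0],[0,0,0],-1]]' >/dev/null
python3 -m crank '[[[0,0,0],[0,0,-1],-1],[[0,0,0],[0,0,-2],-1],[[0,0,0],[0,0,-3],-1],[[0,0,0],[0,0,-4],-1],[[0,0,0],[0,0,-4],-1],[[0,0,0],[0,0,-4],-1],[[0,0,0],[0,0,-2],-1],[[0,0,0],[0,0,0],-1]]'
python3 m.py
python3 - <<'E'
from h import *
c=snap('top'); save(c,'t6.png',k=1.5)
E
```

```text
time_s: 29.35
tcp_pos: [0.5108, 0.2736, 0.2536]
eef_rot: [-179.7, 0.3, -95.0]
contact_force: [0.2, 0.0, -0.4]
gripper_width: 0.0875
gripper_force: 0.0
j [ 47.5  11.3 -11.9   0.1 -66.4 -52.6]
handle 468 ((511.2987976074219, 281.42498779296875), (66.84262084960938, 12.933279991149902), 84.8533935546875) [0.51098605 0.281104   0.05563749]
green 3391 ((502.7715148925781, 186.62969970703125), (136.3817901611328, 38.35785675048828), 84.82060241699219) [0.01333761 0.06119282]
balls 978 [0.54282657 0.24176907 0.34409806]
ptr ((490.5204162597656, -133.5176544189453), (28.514909744262695, 14.266389846801758), 1.293186902999878) [ 0.49035183 -0.13213467  0.0328937 ]
rim 190 ((545.4848022460938, -132.71238708496094), (68.24549102783203, 68.58953857421875), 1.618823766708374) ((0.5447131991386414, -0.13293425738811493), 0.03627128526568413) [ 0.54542262 -0.13279992  0.11880359]
```

View pics/t6.png

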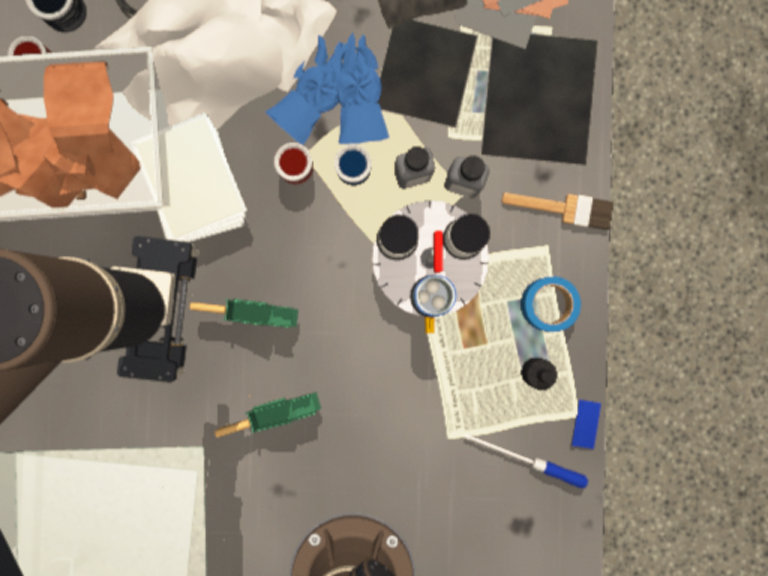

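The three balls are in the jar at (434,295), by the pointer at (430,324). The empty scoop stands free at (262,313), and the bystanders have not moved.

```bash
python3 -c "
from plant import r
print(r.close_job())"
```

```text
the job is handed in; nothing more can be done
None
```

Job handed in at about 30 s of the 72 s: by the cameras, the open jar is at the pointer with all three balls inside, the empty scoop stands on its foot on the free bench, and the bystanders look unmoved; no verdict was shown.

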